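Tighten the bench-pin clamp

ROBOT

A 6-joint arm with a two-finger parallel gripper is mounted at the origin on the work surface. World frame = base frame: x ahead of the robot, y to its left, z up, the work surface at z = 0. Lengths are in m, angles in rad, forces in N, time in s.
With the tool pointing down it reaches from about 0.325 to 0.85 m from the base axis. Payload 15.5 kg.
Tool frame: the origin (TCP) lies midway between the tips of the shut fingers; the grasp point (between the pads) lies 19 mm behind it; z points along the fingers, y is the line along which they close (so a half turn about z gives the same grasp; the last joint's range is limited). The gripper opens to 91 mm and grips with 3 to 60 N. Pads are 32 mm wide; open, the fingers measure 118 mm over their backs; the gripper's body (76 mm by 178 mm) begins 60 mm behind the grasp point.
Start: joints at [-1.262, 0.494, 1.345, -0, 1.302, -0.096], TCP at [0.246, -0.574, 0.214] pointing down, gripper open.
Joint ranges: [-2.91, 2.91], [-0.82, 2.16], [0.22, 2.67], [-1.22, 4.37], [0.12, 2.79], [-3.08, 3.08]. Speed limits (rad/s): [1.89, 1.89, 2.57, 3.01, 3.01, 3.01].

INTERFACE

Orientations are given as a 3x3 rotation matrix whose columns are the frame's x, y, z axes.
In Python, from station import arm gives the robot as it stands. Calls block until the motion is done:
- arm.move_to(position, orientation): joint-space move of the TCP to a pose.
- arm.move_linear(position, rate=0.15, frame=None, threshold=None): straight line of the TCP; frame=None keeps the orientation; rate is the mean speed in m/s. With threshold (N) it stops when the force on the tool has changed by that much, and returns True; else False.
- arm.move_joints(angles): joint-space move.
- arm.open_gripper() and arm.clamp(): open the fingers fully, or close them until they stop; the grip force is fixed at half the most.
- arm.hold(seconds).
- arm.ik(position, orientation): joint angles nearest the present ones, or None.
- arm.sense(): the state.
- arm.camera(name): name is "scene" or "top" or "wrist"; returns the picture (384x512x3 uint8, red, green, blue); there is no depth.
- arm.camera_info(name): a dict with "fx", "fy", "cx", "cy" (pixels), "R" (3x3) and "t" (3): a world point X has camera coordinates R X + t; the wrist camera has in their place "T_tool_cam" (4x4, takes a point from camera to tool coordinates, whose origin is the TCP and whose axes are the flange's). Camera axes: x right, y down, z forward; pixel columns grow to the right and rows downward; lengths in m; the calibration is good to about 2 mm. A picture is of the moment at which its call begins: read the wrist's pose just before it. camera_info takes no time and is no camera call.
A pose or a line that the arm cannot do raises arm.PlanningError and nothing moves.
- arm.sign_off(): hands the job in; it is judged then, once.
Trained networks look in the newest picture that a camera, given by its name, has taken for a name from the list of things; names that differ only in an ending like _2 or _b are one class to them, and where a whole thing is asked for, a point or a joint stands for the part that bears it (a point fixed in the world has none). Each returns a list of dicts, best first, with "conf" (0 to 1); they miss things now and then, are a little off and sometimes report something else, mostly with a low value. They report only what shows in the picture. A call takes as long as a camera call. They do not tell look-alikes from the thing itself.
- arm.recognise(label, camera): "point" ([x, y, z] in m, in the coordinates of the camera as it stood for that picture, good to about 4 mm: the middle of the surface that is visible of it).
The state is a dict: "time": time; "qpos": joint angles; "qd": joint speeds; "joint_torque": joint torques, N m; "tool_pos": TCP position; "ee_rot": TCP orientation; "contact_force": force on the tool from outside, world axes, zero at the start; "ft_torque": the same for the moment, N m; "width": finger opening in m; "finger_force": force on a finger pad.
Only numpy, scipy, OpenCV 4.12 (cv2) and the standard library are available. Lean on these libraries where they do the work, as an engineer would, in place of code of your own. Each camera call takes 0.05 s, during which the arm holds its last target. There are 200 camera calls.

TASK

Two small clamps stand on the jeweller's bench, each with a brass wing nut on top. Screw down the wing nut of the clamp that holds the notched wooden bench pin: turn it clockwise (seen from above) until it stops tight, then let go. Leave the wing nut of the other clamp, which holds the steel anvil block, as it is.

Things in the scene. Friction and masses are not known exactly. Their poses are not given: they have to be found in the camera images.
- pin_nut_grip (a point): Centre of the brass wing of the nut on the clamp holding the pale notched wooden bench pin: an upright bar 60 mm long, 14 thick, 28 high; pinch its 14 mm. On the vertical screw axis, 12 mm under the wing's top, 16 mm above a round collar (32 mm across, 12 high) on a grey press plate. x along the wing (turns with the nut), z up. 69 mm above the bench loosest, 66 tight. The clamp is fixed.
- pin_nut (a joint): Turn of that wing nut in rad, growing clockwise seen from above: 0 is loosest, 1.5 is the firm stop where it is tight. It starts between 0.1 and 0.6, so one grasp is enough. It sinks 2 mm per rad with its press plate, needs about 0.12 N m, and stays where it is left. An 8 mm stud end shows 5 to 8 mm above the wing.
- anvil_nut_tip (a point): Middle of one end face of the wing of the like brass wing nut on the other clamp, which holds a shiny stepped steel anvil block; 30 mm from that nut's screw axis, 12 mm under the wing's top, x pointing outward along the wing. This nut is to be left alone; it turns as easily as the first.
There are look-alikes about, which are no part of the job. Of the things that look like the part that bears pin_nut_grip, the middle-sized one is meant.

How it is judged:
At the end, for the whole second after the job is handed in: The wing nut of the wooden bench pin's clamp is within about 10 degrees (0.18 rad) of its tight stop at 1.5 rad and at rest, and the wing end of the anvil clamp's nut is within 6 mm of where it started (value of joint pin_nut above 1.32 rad and velocity of joint pin_nut between -0.05 and 0.05 rad/s and distance of anvil_nut_tip from where it was at the start of the episode below 0.006 m); the robot touches nothing.
It fails at once if the anvil clamp's wing nut is turned (its wing end moves more than 6 mm) (distance of anvil_nut_tip from where it was at the start of the episode above 0.006 m).
It also fails if it takes over 29 s, if anything falls off the work surface, if the arm or the gripper's body presses on something with over 40 N, if the wrist force passes 120 N, or if a joint passes its speed limit or range.

## Working session

There is one attempt and no reset: what is moved stays moved. The work goes in short steps, each a Python script; the robot and the scene stay as the last script left them, time stands still between calls to the robot, and variables do not carry over. Pictures are saved under pics/ and viewed, at most 10 in all, crops included, and the job is handed in when it is done.

```bash
mkdir -p pics
cat > h.py <<'E'
import numpy as np, cv2
from station import arm
def snap(cam,fn=None):
    s=arm.sense(); im=arm.camera(cam); i=arm.camera_info(cam)
    if cam=="wrist":
        T=np.array(i["T_tool_cam"]); Rt=np.array(s["ee_rot"])
        R=(Rt@T[:3,:3]); c=Rt@T[:3,3]+np.array(s["tool_pos"])
    else:
        R=np.array(i["R"]).T; c=-R@np.array(i["t"])
    if fn: cv2.imwrite("pics/"+fn,im[:,:,::-1])
    return im,i,R,c
def px(i,R,c,P):
    q=R.T@(np.array(P)-c); return np.round([i["fx"]*q[0]/q[2]+i["cx"],i["fy"]*q[1]/q[2]+i["cy"]],1)
def ray(i,R,c,uv,z):
    d=R@np.array([(uv[0]-i["cx"])/i["fx"],(uv[1]-i["cy"])/i["fy"],1.]); return c+d*(z-c[2])/d[2]
def find(label,cam,i,R,c):
    for r in arm.recognise(label,cam):
        P=R@np.array(r["point"])+c; print(cam,label,round(r["conf"],2),P.round(4),px(i,R,c,P))
E
python3 - <<'E'
from h import *
ims=[]
for cam in("top","scene"):
    im,i,R,c=snap(cam); ims.append(im)
    print(cam,c.round(3))
    for l in("pin_nut_grip","pin_nut","anvil_nut_tip"): find(l,cam,i,R,c)
cv2.imwrite("pics/a.png",ims[0][:,:,::-1]);cv2.imwrite("pics/b.png",ims[1][:,:,::-1])
print(arm.sense()["time"])
E
```

```text
top [0.368 0.049 0.802]
top pin_nut_grip 0.9 [0.2934 0.2438 0.108 ] [153.2 282. ]
top pin_nut_grip 0.58 [0.5781 0.177  0.0788] [194.8 139.7]
top pin_nut_grip 0.55 [0.533  0.336  0.0569] [120.8 163.3]
top pin_nut 0.88 [0.2937 0.2434 0.1138] [152.5 282.2]
top pin_nut 0.74 [0.5777 0.1739 0.0772] [196.4 140.1]
top pin_nut 0.68 [0.5385 0.3401 0.0521] [119.9 161.3]
top anvil_nut_tip 0.56 [ 0.5178 -0.2338  0.0812] [393.7 167.8]
scene [0.785 0.523 0.684]
scene pin_nut_grip 0.82 [0.5894 0.1812 0.0701] [238.1 265.9]
scene pin_nut_grip 0.81 [0.3    0.2522 0.0996] [366.6 219.5]
scene pin_nut_grip 0.69 [0.5405 0.3458 0.0533] [307.2 322. ]
scene pin_nut 0.64 [0.5454 0.3443 0.0532] [304.7 322.8]
scene pin_nut 0.62 [0.5906 0.185  0.0735] [238.6 266.5]
scene pin_nut 0.6 [0.3051 0.2573 0.101 ] [366.8 221.5]
scene anvil_nut_tip 0.49 [ 0.5286 -0.233   0.064 ] [179.2 151.3]
scene anvil_nut_tip 0.37 [0.5896 0.1823 0.0741] [238.3 265.2]
0.4
```

View pics/a.png

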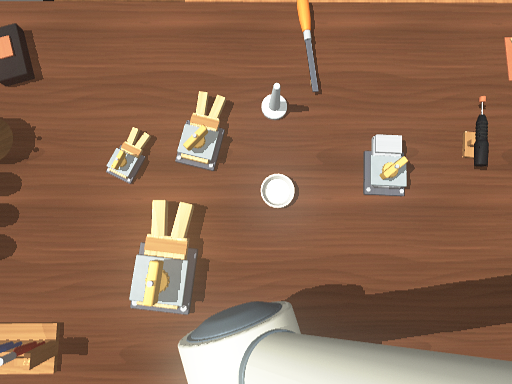

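View pics/b.png

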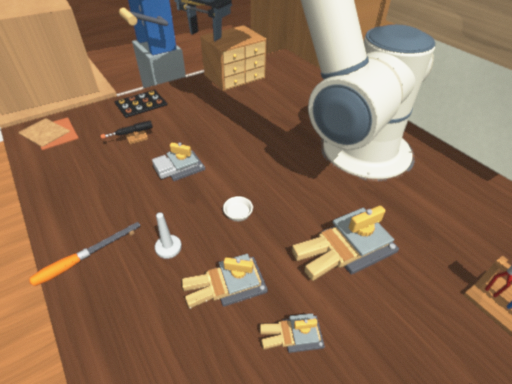

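The middle-sized pin clamp is at top (196,140), scene (238,266). The look-alikes are the small one at top (120,162) and the large one at (153,282). The anvil clamp is at top (394,168), scene (179,151). The middle one fits the description: it has a notched wooden pin, it is the medium size, and its wing is at about 0.07 m. I'll move above it for a close look.

Run:
```python
from h import *
s=arm.sense(); R0=np.array(s["ee_rot"]); print(R0.round(2)); 
T=np.array(arm.camera_info("wrist")["T_tool_cam"]); print(T.round(3))
# put camera above the nut, keep x-axis roughly radial
R=np.array([[1,0,0],[0,-1,0],[0,0,-1.]])
nut=np.array([.583,.178,.07]); best=None
off=R@T[:3,3]; p=np.array([nut[0]-off[0],nut[1]-off[1],.26])
print(p,arm.ik(p,R)); arm.move_to(p,R)
im,i,Rc,c=snap("wrist"); cv2.imwrite("pics/c.png",im[:,:,::-1])
print(c,px(i,Rc,c,nut)); find("pin_nut_grip","wrist",i,Rc,c)
print(arm.sense()["time"],arm.sense()["qpos"])
```

```text
[[ 0.92  0.39 -0.  ]
 [ 0.39 -0.92  0.  ]
 [ 0.   -0.   -1.  ]]
[[ 0.    -0.962 -0.273  0.078]
 [ 1.     0.     0.001  0.   ]
 [-0.001 -0.273  0.962 -0.17 ]
 [ 0.     0.     0.     1.   ]]
[0.50536522 0.1780032  0.26      ] [ 2.27190564e-01  3.23130307e-01  1.49916520e+00 -4.44089210e-16
  1.31929715e+00  1.79798689e+00]
[0.58322918 0.17759233 0.42974165] [251.6  94.6]
wrist pin_nut_grip 0.95 [0.5441 0.3403 0.0539] [108.  130.4]
wrist pin_nut_grip 0.95 [0.3158 0.2441 0.0876] [197.5 322.2]
wrist pin_nut_grip 0.6 [0.5886 0.1753 0.0816] [254.3  88.8]
3.3083 [ 2.26252756e-01  3.23265946e-01  1.49909255e+00 -6.04344335e-05
  1.31927610e+00  1.79778269e+00]
```

View pics/c.png

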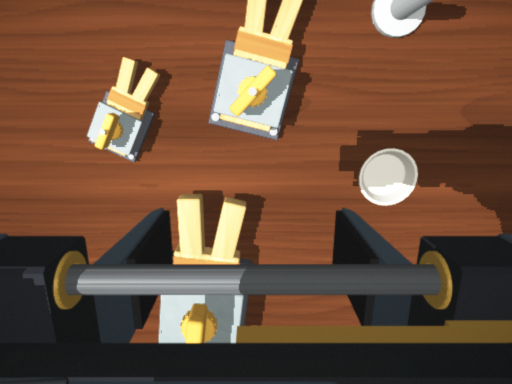

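The wrist view shows all three pin clamps: the middle one at (252,92), the small one at (108,128) and the large one at (198,322). I'll enlarge the middle one and project the given geometry onto it as a check.

Run:
```python
from h import *
im,i,R,c=snap("wrist"); im=im[:,:,::-1]
x0,y0=200,40;k=6
crop=im[y0:y0+100,x0:x0+110]
hsv=cv2.cvtColor(np.ascontiguousarray(crop),cv2.COLOR_BGR2HSV)
m=((hsv[...,0]>18)&(hsv[...,0]<32)&(hsv[...,1]>150)&(hsv[...,2]>200)).astype(np.uint8)
n,l,st,ce=cv2.connectedComponentsWithStats(m)
for j in range(1,n):
    if st[j,4]>60:
        pts=np.argwhere(l==j)[:,::-1].astype(np.float32)+[x0,y0]
        r=cv2.minAreaRect(pts.astype(np.float32)); b=cv2.boxPoints(r)
        W=np.array([ray(i,R,c,p,.080) for p in b]); e=[np.linalg.norm(W[a]-W[a-1]) for a in range(4)]
        a=int(np.argmax(e)); d=W[a]-W[a-1]
        print(st[j],ce[j]+[x0,y0],"ctr",W.mean(0).round(4),"sides",np.round(e,4),"ang",np.degrees(np.arctan2(d[1],d[0])).round(1))
big=cv2.resize(crop,None,fx=k,fy=k,interpolation=cv2.INTER_CUBIC)
cv2.imwrite("pics/d.png",big)
```

```text
[ 39  32  37  42 165] [258.58181818  95.61212121] ctr [0.5828 0.1707 0.08  ] sides [0.011  0.0532 0.0106 0.0535] ang 143.6
```

View pics/d.png

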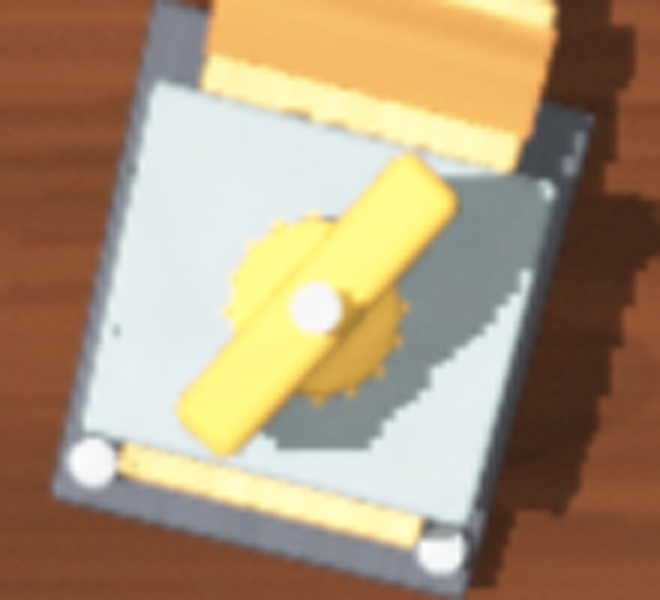

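The crop confirms the target: a notched pale pin in front, a grey plate and the brass wing. The wing's end middles are at crop (432,177) and (205,433), and the stud is at (317,307). Next I'll compute the pose, approach and grasp.

Run:
```python
from h import *
im,i,R,c=snap("wrist")
f=lambda u,v,z: ray(i,R,c,(200+u/6-.4,40+v/6-.4),z)
a,b=f(432,177,.080),f(205,433,.080); d=a-b
ctr=(a+b)/2; st=f(317,307,.087)
psi=np.arctan2(d[1],d[0])+np.pi
print(a,b,np.linalg.norm(d),ctr,st,np.degrees(psi))
assert .052<np.linalg.norm(d)<.068 and np.linalg.norm((ctr-st)[:2])<.006
p=(ctr+st)/2
Rt=lambda y:np.array([[np.cos(y),np.sin(y),0],[np.sin(y),-np.cos(y),0],[0,0,-1]])
np.save("n.npy",[p[0],p[1],psi])
for y in(psi,psi-1.5): print(np.round(arm.ik([p[0],p[1],.058],Rt(y)),2))
arm.move_to([p[0],p[1],.15],Rt(psi))
im,i,R,c=snap("wrist","e.png")
print(px(i,R,c,[p[0],p[1],.08]),arm.sense()["time"])
```

```text
[0.60742269 0.15809313 0.08      ] [0.56575999 0.19660672 0.08      ] 0.056736908457403486 [0.58659134 0.17734992 0.08      ] [0.58654807 0.17728777 0.087     ] 137.24925976511634
[ 0.2   0.66  1.53 -0.    0.95 -0.63]
[ 0.2   0.66  1.53 -0.    0.95  0.87]
[251.8 198.6] 5.625
```

View pics/e.png

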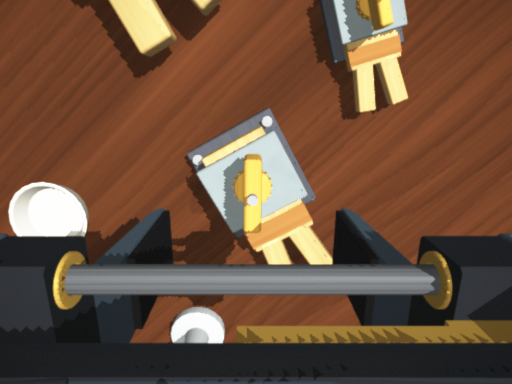

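The wing is aligned vertically at (252,195), centred between the fingers. The ring cone is 16 cm away, so it is clear. Now I'll descend, clamp and turn while watching the torque.

Run:
```python
from h import *
x,y,psi=np.load("n.npy")
Rt=lambda y:np.array([[np.cos(y),np.sin(y),0],[np.sin(y),-np.cos(y),0],[0,0,-1]])
hit=arm.move_linear([x,y,.058],rate=.06,threshold=8)
print("hit",hit,arm.sense()["tool_pos"])
if not hit:
    arm.clamp(); s=arm.sense(); print("w",s["width"],s["finger_force"],s["contact_force"],s["ft_torque"])
    if .010<s["width"]<.018:
        z=s["tool_pos"][2]; t0=s["ft_torque"][2]
        for k in range(1,34):
            a=.045*k
            arm.move_to([x,y,z-.002*a],Rt(psi-a)); s=arm.sense()
            if k%3==0 or abs(s["ft_torque"][2]-t0)>.35: print(round(a,3),np.round(s["ft_torque"][2]-t0,3),np.round(s["contact_force"],1),round(s["width"],4),round(s["time"],2))
            if abs(s["ft_torque"][2]-t0)>.6 or s["time"]>20: break
```

```text
hit False [0.58677476 0.17735962 0.05833551]
w 0.01434111623906989 29.981593787670135 [ 0.0533092  -0.69449524  1.56610261] [-0.14247036 -0.05923771 -0.0955281 ]
0.135 0.019 [-2.5 -2.5  2.1] 0.0139 9.22
0.27 -0.023 [-3.3 -4.7  3.4] 0.0137 9.97
0.405 -0.002 [-4.5 -4.2  3.8] 0.014 10.72
0.54 -0.049 [-3.1 -4.9  4. ] 0.0135 11.47
0.675 -0.018 [-4.1 -6.1  4.2] 0.014 12.22
0.81 -0.051 [-4.5 -5.4  5.7] 0.0142 12.97
0.945 -0.022 [-4.1 -5.6  6.1] 0.0136 13.72
1.035 1.035 [-5.5 -5.3  6.5] 0.0141 14.22
```

The torque jumped to 1 N m after a turn of about 1.0 rad. That implies a start near 0.5, inside the given range, so it is the stop. I'll release, rise and check.

Run:
```python
from h import *
x,y,psi=np.load("n.npy")
s=arm.sense(); p=s["tool_pos"]; Rr=np.array(s["ee_rot"]); print("yaw turned",psi-np.arctan2(Rr[1,0],Rr[0,0])%6.283)
arm.open_gripper()
arm.move_linear([p[0],p[1],.16],rate=.12)
im,i,R,c=snap("wrist","f.png"); s=arm.sense()
print(s["width"],s["contact_force"],s["time"],px(i,R,c,[x,y,.078]))
```

```text
yaw turned 1.0313797711814334
0.09114300595346754 [-0.05107718 -0.08680029 -0.5907474 ] 16.5083 [252.9 194.3]
```

View pics/f.png

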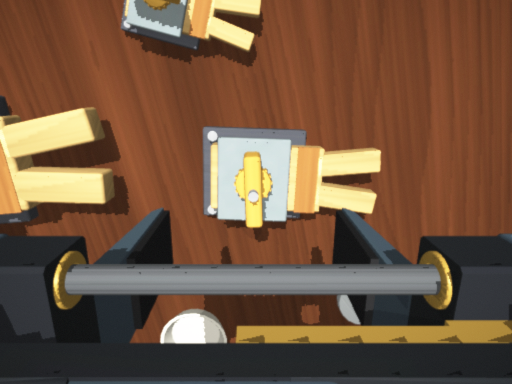

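The wing followed the whole turn: it is upright in the image at (253,188), now across the clamp. The gripper is clear, so I'll hand in.

```bash
python3 -c "
from station import arm
print(arm.sign_off())"
```

```text
the job is handed in; nothing more can be done
None
```

I turned the bench-pin clamp's wing nut about 1.0 rad clockwise to its firm stop and let go; the anvil nut was not touched, and the job was handed in at about 16.5 s of the 29 s allowed (the sign-off returned no verdict).

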